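# Load the strip tray under the reader's drag spring

### The job

Load the blue test-strip tray into the strip reader: with the fingertips press the tray down firmly against its sprung bed and, keeping it down, slide it under the blue gate bar and the brass leaf spring until it is fully home against the reading head, then let go so that it stays held there. Only press and push the tray, never lift it, and leave the tube rack, the beaker and the small bottle where they stand.

Things in the scene. Friction and masses are not known exactly. Their poses are not given: they have to be found in the camera images.
- reader: White strip reader fixed to the bench, 350 x 130 mm. Origin: bench height, on the bay's centre line. x = loading direction, towards the reading head; z up. White side guides (84 mm apart inside, x -180 to 105 mm, top 44 mm high) flank a polished steel bed, 72 mm wide, x -175 to 100 mm, top 34 mm above the bench when up. Grey cheeks beside the spring, x 30 to 105 mm, 62 mm high.
- gate (a point): Lower front edge, mid-width, of the blue gate bar across the bay: reader x = 30 mm (bar to 40 mm), 42.5 mm above the bench; the bar's top is at 60 mm. With the bed up the tray's top, at 48 mm, is 5.5 mm too high and its front runs against this bar.
- spring (a point): Lowest line of the brass leaf spring, 32 mm wide, behind the gate bar: reader x = 60 mm, 35 mm above the bench. The leaf comes down from a clamp at x = 100 mm and ends in an upturned lip. The tray lifts it in passing; it rubs on the tray's top, pressing with 1.5 to 5 N.
- end_stop (a point): Middle of the stop face: front of the white reading head, reader x = 105 mm, this point 40 mm above the bench. The head is 75 mm high and reaches to x = 165 mm. The tray's front touches this face when fully home; the tray's origin is then at reader x = +30 mm.
- bed (a joint): How far the sprung bed under the tray is pressed down, m: 0 = up, 0.012 = bottomed. Moves straight down, staying level. About 6 N to start, 13 N at 9 mm, 15 N at the bottom (tray weight included in that push). From about 6 mm down the tray passes below the gate bar; released under it, the tray rises against the bar and stays held, bed about 5 mm down.
- tray: Blue loose strip tray 150 mm long (x), 80 wide, 14 thick, about 0.15 kg, lying on the bed, sliding easily (friction 0.25). Origin: centre of underside; x to its front, which carries test strips; starts parallel to reader x, origin at reader x = -90 to -55 mm. Orange cross ridge (thumb stop) on top, x -23 to -17 mm, 60 mm wide, 7 mm high: fingertips behind it can push forward on it.
- press_pad (a point): Centre of the flat dark rubber area on the tray's top behind the orange ridge, where to press: tray x = -49 mm, 14 mm above the tray's underside; the area is 46 mm long and 62 mm wide.
- rack: Green tube rack 110 x 75 mm with five blue-capped tubes, 100 mm high, loose; leave alone. Origin: centre of underside.
- beaker: Clear glass beaker, 64 mm diameter, 75 mm high, loose; leave alone. Origin: centre of underside.
- bottle: Small sample bottle with blue cap, 36 mm diameter, 60 mm high, loose; leave alone. Origin: centre of underside.

How it is judged:
By the outcome, as a careful person would: the job done as asked, in the order asked, and still so for the second after the job is handed in, with the robot touching nothing.
It also fails if it takes over 40 s, if anything falls off the work surface, if the arm or the gripper's body presses on something with over 40 N, if the wrist force passes 120 N, or if a joint passes its speed limit or range.

### The arm

A 6-joint arm with a two-finger parallel gripper is mounted at the origin on the work surface. World frame = base frame: x ahead of the robot, y to its left, z up, the work surface at z = 0. Lengths are in m, angles in degrees, forces in N, time in s.
With the tool pointing down it reaches from about 0.3 to 0.85 m from the base axis. Payload 4.2 kg.
Tool frame: the origin (TCP) lies midway between the tips of the shut fingers; the grasp point (between the pads) lies 19 mm behind it; z points along the fingers, y is the direction in which the jaws open and shut (so a half turn about z gives the same grasp; the last joint's range is limited). The gripper opens to 91 mm and grips with 3 to 60 N. Pads are 32 mm wide; open, the fingers measure 118 mm over their backs; the gripper's body (76 mm by 178 mm) begins 60 mm behind the grasp point.
Start: joints at [-71.562, 18.312, 89.639, -0, 72.044, -1.146], TCP at [0.193, -0.542, 0.187] pointing down, gripper open.
Joint ranges: [-177.97, 177.97], [-48.28, 115.42], [12.27, 149.76], [-77.06, 257.06], [2.81, 150.46], [-146.56, 146.56]. Speed limits (degrees/s): [147.25, 147.25, 180, 180, 180, 180].

### API

Orientations are given as a 3x3 rotation matrix whose columns are the frame's x, y, z axes.
In Python, from workcell import bot gives the robot as it stands. The module is installed in compiled form; this text tells all that it offers.
- The arm moves only by the shell command python3 -m creep 'ROWS' [FORCE]. ROWS is a JSON object of lists of equal length, an entry for each row: "grip": the closure, from 0 (fully open) to 1 (shut); "offset": the shift along the tool's x, y, z in m, a list of three; "spin": the turn about the tool's z in rad. A call has exactly 5 rows; each row shifts and turns the commanded pose from where the row before left it, along the tool's axes as they then stand; what a row does not reach is not made up. A row lasts 1/12 s, in which the tool goes at most 41.7 mm and 7.16 degrees, less where a joint would pass 70% of its speed; a pose out of reach is approached as far as the arm can. A call is refused whole if a number of a shift passes 0.0417 or a number of a turn 0.125, either way. A call with a gripper value outside its range is refused whole. The fingers move at their own pace and stop on an object; FORCE is the grip in N (left out, the last holds). Time passes only in rows, so rows that do not move let the fingers close, or fill a call up. It gives the time, the measured TCP pose, the force and the opening at its end, in the units of the state.
- bot.get_obs(): the state, without advancing time (a new reading comes with each control period).
- bot.get_image(name): name is "side" or "top"; returns (picture, depth): 384x512x3 uint8, red, green, blue; 384x512 float32, m along the optical axis (not along the pixel's ray), 0 where there is no reading.
- bot.camera_model(name): a dict with "K" (3x3 intrinsics, pixels), "xyz" and "orientation" of the camera in the world. Camera axes: x right, y down, z forward; pixel columns grow to the right and rows downward; lengths in m; the calibration is good to about 2 mm. A picture is of the moment at which its call begins. camera_model takes no time and is no camera call.
- bot.close_job(): hands the job in, once; it reports no verdict.
The state is a dict: "clock": time; "qpos": joint angles; "qvel": joint speeds; "joint_efforts": joint torques, N m; "position": TCP position; "ee_rot": TCP orientation; "force": force on the tool from outside, world axes, zero at the start; "moment": the same for the moment, N m; "finger_gap": opening from 0.0 (shut) to 1.0 (fully open).
Only numpy, scipy, OpenCV 4.12 (cv2) and the standard library are available. Lean on these libraries where they do the work, as an engineer would, in place of code of your own. Each camera call takes 0.05 s, during which the arm holds its last target.

## Working session

There is one attempt and no reset: what is moved stays moved. The work goes in short steps, Python scripts to look and compute and a shell command to move; the robot and the scene stay as the last step left them, time stands still between calls to the robot, and variables do not carry over. Pictures are saved under pics/ and viewed, and the job is handed in when it is done.

```bash
mkdir -p pics; python3 - <<'E'
from workcell import bot
import cv2,numpy as np
o=bot.get_obs()
for k in o: print(k,np.round(o[k],3).tolist())
for n in("side","top"):
    im,d=bot.get_image(n); cv2.imwrite(f"pics/{n}0.png",im[:,:,::-1]); np.savez(f"{n}0.npz",im=im,d=d)
    c=bot.camera_model(n); print(n,{k:np.round(v,4).tolist() for k,v in c.items()})
E
```

```text
clock 0.0
qpos [-71.562, 18.351, 89.706, -0.001, 72.044, -1.147]
qvel [0.008, 0.095, -0.12, 0.114, -0.062, 0.01]
joint_efforts [-0.0, -41.246, -23.197, 0.073, 0.046, -0.0]
position [0.193, -0.541, 0.186]
ee_rot [[0.942, 0.335, -0.001], [0.335, -0.942, 0.002], [0.0, -0.002, -1.0]]
force [0.009, 0.129, 0.289]
moment [0.03, -0.008, -0.011]
finger_gap 1.0
side {'K': [[403.4666, 0.0, 250.9706], [0.0, 403.4666, 198.7326], [0.0, 0.0, 1.0]], 'xyz': [0.2877, -0.3594, 0.5342], 'orientation': [[0.8177, -0.4041, 0.4099], [-0.5756, -0.5808, 0.5756], [0.0055, -0.7066, -0.7076]]}
top {'K': [[347.5538, 0.0, 249.2321], [0.0, 347.5538, 193.57], [0.0, 0.0, 1.0]], 'xyz': [0.5152, 0.0626, 0.7192], 'orientation': [[-0.0154, -0.9972, 0.0732], [-0.9987, 0.0118, -0.0491], [0.0481, -0.0739, -0.9961]]}
```

View pics/side0.png

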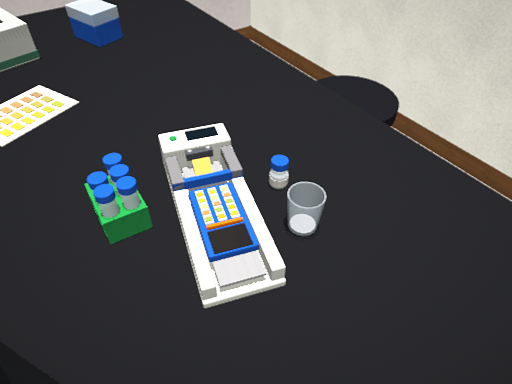

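View pics/top0.png

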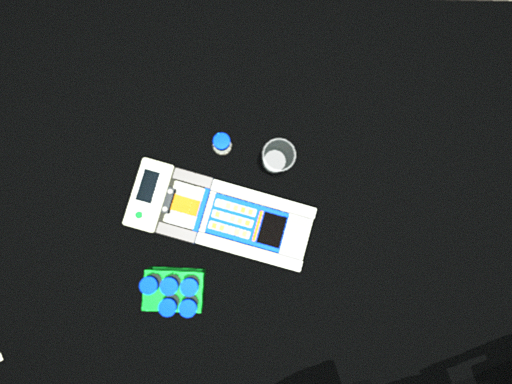

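```bash
cat > h.py <<'E'
import numpy as np,cv2
from workcell import bot
def pts(n,d):
    c=bot.camera_model(n);K=c["K"];R=np.array(c["orientation"]);v,u=np.mgrid[:384,:512]
    p=np.stack([(u-K[0][2])/K[0][0]*d,(v-K[1][2])/K[1][1]*d,d],-1)
    return p@R.T+np.array(c["xyz"])
def proj(n,p):
    c=bot.camera_model(n);q=(np.array(p)-c["xyz"])@np.array(c["orientation"]);q=q@np.array(c["K"]).T
    return q[...,:2]/q[...,2:]
def back(n,u,v,z):
    c=bot.camera_model(n);r=np.array(c["orientation"])@np.linalg.solve(np.array(c["K"]),[u,v,1]);x=np.array(c["xyz"])
    return x+r*(z-x[2])/r[2]
E
python3 - <<'E'
from h import *
for n,roi in(("top",(115,150,330,280)),("side",(150,115,290,305))):
    z=np.load(f"{n}0.npz");im=z["im"];P=pts(n,z["d"])
    x0,y0,x1,y1=roi
    hsv=cv2.cvtColor(im,cv2.COLOR_RGB2HSV).astype(int);m=np.zeros((384,512),bool);m[y0:y1,x0:x1]=1;m&=z["d"]>0
    def rep(nm,k):
        q=P[k]; r=cv2.minAreaRect(q[:,:2].astype(np.float32)*1000); 
        print(n,nm,k.sum(),"med",np.round(np.median(q,0),4),"rect",np.round(r[0],1),np.round(r[1],1),round(r[2],1),"z%",np.round(np.percentile(q[:,2],[5,50,95]),4))
    H,S,V=hsv[...,0],hsv[...,1],hsv[...,2]
    rep("white>30",m&(S<60)&(V>120)&(P[...,2]>.036)&(P[...,2]<.05))
    rep("head",m&(P[...,2]>.068)&(P[...,2]<.085))
    rep("blue tray",m&(H>100)&(H<125)&(S>150)&(P[...,2]>.04)&(P[...,2]<.053))
    rep("gate",m&(H>100)&(H<125)&(S>150)&(P[...,2]>.055)&(P[...,2]<.066))
    rep("orange",m&(H>3)&(H<16)&(S>150)&(P[...,2]>.049)&(P[...,2]<.06))
    rep("black",m&(V<60)&(P[...,2]>.042)&(P[...,2]<.053))
    crop=im[y0:y1,x0:x1,::-1]; s=4 if n=="top" else 3
    cv2.imwrite(f"pics/{n}0c.png",cv2.resize(crop,None,fx=s if n=="side" else 3.6,fy=s if n=="side" else 3.6,interpolation=cv2.INTER_CUBIC))
E
```

```text
top white>30 3692 med [0.5175 0.0411 0.0445] rect [559.7  38.5] [285.4 222.7] 73.4 z% [0.0411 0.0445 0.0493]
top head 2632 med [0.5622 0.2121 0.0753] rect [524.1  99.8] [230.7 324.8] 2.8 z% [0.0699 0.0753 0.0774]
top blue tray 240 med [0.4881 0.0014 0.0484] rect [508.5  34. ] [142.8  78.9] 73.6 z% [0.0466 0.0484 0.0501]
top gate 43 med [0.5374 0.1177 0.0604] rect [534.  119.2] [ 4.6 81.4] 73.3 z% [0.0585 0.0604 0.062 ]
  return _methods._mean(a, axis=axis, dtype=dtype,
  ret = um.true_divide(
Traceback (most recent call last):
IndexError: index -1 is out of bounds for axis 0 with size 0
```

```bash
python3 - <<'E'
from h import *
for n,roi in(("top",(115,150,330,280)),("side",(150,115,290,305))):
    z=np.load(f"{n}0.npz");im=z["im"];P=pts(n,z["d"])
    x0,y0,x1,y1=roi
    hsv=cv2.cvtColor(im,cv2.COLOR_RGB2HSV).astype(int);m=np.zeros((384,512),bool);m[y0:y1,x0:x1]=1;m&=z["d"]>0
    H,S,V=hsv[...,0],hsv[...,1],hsv[...,2]
    m&=(abs(P[...,0]-.525)<.12)&(abs(P[...,1]-.05)<.23)
    def rep(nm,k,per=None):
        k=cv2.morphologyEx(k.astype(np.uint8),cv2.MORPH_OPEN,np.ones((2,2)))>0
        if k.sum()<8: print(nm,"none",k.sum());return
        q=P[k]; r=cv2.boxPoints(cv2.minAreaRect(q[:,:2].astype(np.float32)*1000)); e=r[1]-r[0],r[2]-r[1]
        l=sorted(e,key=lambda a:-np.hypot(*a))
        print(n,nm,k.sum(),"med",np.round(np.median(q,0),4),"ctr",np.round(r.mean(0),1),"size",[round(float(np.hypot(*a)),1) for a in l],"longdir",round(float(np.degrees(np.arctan2(l[0][1],l[0][0]))%180),1),"z",np.round(np.percentile(q[:,2],[5,50,95]),4))
    rep("guides",m&(S<60)&(V>120)&(abs(P[...,2]-.044)<.0035))
    rep("head",m&(abs(P[...,2]-.075)<.004))
    rep("blue tray",m&(H>100)&(H<125)&(S>120)&(abs(P[...,2]-.048)<.005))
    rep("gate",m&(H>100)&(H<125)&(S>120)&(abs(P[...,2]-.060)<.004))
    rep("orange",m&(H>3)&(H<18)&(S>120)&(abs(P[...,2]-.053)<.006))
    rep("black",m&(V<60)&(abs(P[...,2]-.048)<.005))
    crop=im[y0:y1,x0:x1,::-1]
    cv2.imwrite(f"pics/{n}0c.png",cv2.resize(crop,None,fx=3,fy=3,interpolation=cv2.INTER_CUBIC))
E
```

```text
top guides 2454 med [0.4862 0.0162 0.044 ] ctr [499.4  10.6] size [221.4, 133.7] longdir 73.4 z [0.027 0.044 0.046]
top head 2351 med [0.5619 0.2132 0.0754] ctr [570.8 102.9] size [364.8, 136.9] longdir 95.0 z [0.0696 0.0754 0.0775]
top blue tray 137 med [ 0.495  -0.0197  0.0482] ctr [503.9  11.5] size [104.5, 72.1] longdir 74.6 z [0.0463 0.0482 0.0501]
top gate 20 med [0.5407 0.1142 0.0438] ctr [542.  113.9] size [44.8, 1.0] longdir 163.7 z [0.0329 0.0438 0.0599]
orange none 0
top black 591 med [ 0.4934 -0.0136  0.0484] ctr [501.2  14.6] size [99.8, 56.6] longdir 73.3 z [0.0468 0.0484 0.0504]
side guides 2823 med [0.4816 0.0006 0.0431] ctr [ 465.7 -100.9] size [608.9, 152.6] longdir 69.5 z [0.0395 0.0431 0.0446]
side head 1312 med [0.5592 0.2086 0.0743] ctr [508.6 -31.1] size [767.2, 194.8] longdir 70.3 z [0.0703 0.0743 0.0761]
side blue tray 1489 med [0.507  0.0351 0.047 ] ctr [ 442.5 -118. ] size [564.6, 101.3] longdir 67.5 z [0.0404 0.047  0.0489]
side gate 210 med [0.5311 0.1171 0.0583] ctr [ 397.6 -103.7] size [550.6, 81.3] longdir 58.3 z [0.0534 0.0583 0.0603]
side orange 84 med [0.4994 0.011  0.0482] ctr [501.   10.7] size [56.7, 4.0] longdir 164.3 z [0.0465 0.0482 0.0512]
side black 812 med [ 0.4923 -0.018   0.0475] ctr [ 410.2 -184.3] size [422.8, 63.1] longdir 63.5 z [0.0462 0.0475 0.049 ]
```

View pics/top0c.png

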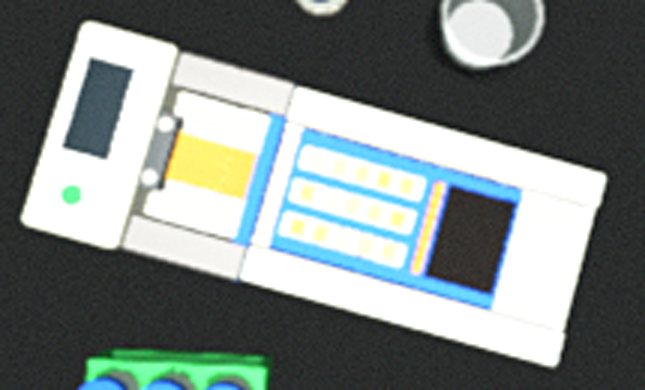

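View pics/side0c.png

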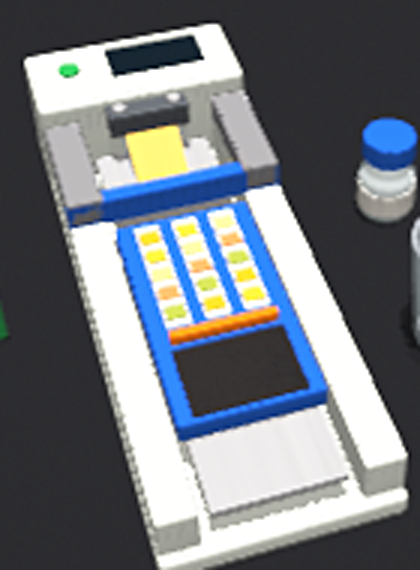

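```bash
python3 - <<'E'
from h import *
from scipy.optimize import least_squares
def T(a,off,n): return n,(np.array(a)+.5)/3-.5+off
t=lambda *a:T(a,(115,150),"top"); s=lambda *a:T(a,(150,115),"side")
R=[((165,-65,75),t(82,20)),((105,-65,75),t(179,44)),((105,65,75),t(118,250)),((165,65,75),t(20,227)),
 ((-180,-65,44),t(608,175)),((-180,65,44),t(556,367)),
 ((105,65,75),s(40,110)),((105,-65,75),s(245,68)),((165,-65,75),s(213,22)),((165,65,75),s(23,62)),((-180,-65,44),s(407,455)),((-180,65,44),s(155,530))]
Tr=[((-75,-40,48),t(521,188)),((-75,40,48),t(490,309)),((75,-40,48),t(304,129)),((75,40,48),t(272,249)),
 ((-23,-30,55),t(446,182)),((-23,30,55),t(423,275)),((-75,40,48),s(181,420)),((-75,-40,48),s(327,388)),((75,40,48),s(118,235)),((75,-40,48),s(232,207)),
 ((-26,-31,48),s(284,322)),((-26,31,48),s(172,349)),((-72,-31,48),s(312,378)),((-72,31,48),s(191,417))]
def fit(D,x0):
    def f(p):
        c,sn=np.cos(p[2]),np.sin(p[2]);o=[]
        for q,(n,uv) in D:
            q=np.array(q)/1000;w=[p[0]+c*q[0]-sn*q[1],p[1]+sn*q[0]+c*q[1],q[2]]
            o+=list(proj(n,w)-uv)
        return np.array(o)
    r=least_squares(f,x0,loss="soft_l1");print(np.round(r.x[:2]*1000,1),np.degrees(r.x[2]).round(2));print(np.round(f(r.x).reshape(-1,2),1).tolist());return r.x
for sub in ("top","side",None):
    a=fit([d for d in R if sub in(None,d[1][0])],[.51,.05,1.28]);b=fit([d for d in Tr if sub in(None,d[1][0])],[.51,.03,1.28])
    d=(b-a)[:2]*1000;c,sn=np.cos(a[2]),np.sin(a[2]);print(sub,"tray in reader",c*d[0]+sn*d[1],-sn*d[0]+c*d[1])
E
```

```text
[524.7  87.3] 73.52
[[0.6, 0.0], [-0.3, 0.9], [-0.5, 0.3], [0.2, -0.9], [-0.2, -0.6], [0.2, 0.2]]
[508.6  33.7] 74.17
[[1.8, 0.2], [1.8, 0.1], [-0.7, -0.3], [-1.1, 0.0], [-0.0, 0.2], [-0.4, -0.3]]
top tray in reader -55.9344060362253 0.22768405785994084
[522.9  84.8] 73.5
[[-0.7, 0.8], [-0.4, 1.3], [1.7, -0.7], [-0.4, -1.9], [1.8, 0.2], [-0.5, -0.5]]
[507.   33.2] 74.26
[[-0.7, 2.1], [1.0, -1.1], [-2.5, -2.3], [3.5, -3.1], [-0.4, -0.2], [-0.4, 0.4], [-0.2, 2.3], [1.2, -0.0]]
side tray in reader -54.049654424272426 0.6167630707324463
[524.1  86.6] 73.47
[[1.0, 0.3], [0.1, 1.2], [-0.1, 0.5], [0.5, -0.7], [0.2, -0.2], [0.5, 0.7], [-0.6, -0.0], [-0.4, 0.6], [1.7, -1.3], [-0.3, -2.6], [1.5, -1.0], [-0.5, -1.8]]
[508.   33.5] 73.97
[[1.9, 0.7], [1.8, 0.6], [-0.4, -0.0], [-1.1, 0.2], [0.1, 0.6], [-0.4, 0.0], [-0.6, 1.6], [1.2, -1.4], [-1.9, -2.8], [4.1, -3.5], [-0.1, -0.5], [-0.1, -0.0], [0.0, 2.0], [1.4, -0.5]]
None tray in reader -55.50580808376181 0.2941388799896565
```

```bash
python3 -m creep '{"grip":[1,1,1,1,1],"offset":[[0.015,-0.013,0],[0.03,-0.026,0],[0.03,-0.026,0],[0.03,-0.026,0],[0.03,-0.026,0]],"spin":[0,0,0,0,0]}' 20
```

```text
clock: 0.52
position: [0.2809, -0.3845, 0.1866]
ee_rot: [[0.942, 0.334, -0.0], [0.334, -0.942, 0.001], [-0.0, -0.001, -1.0]]
force: [1.0, -0.4, 0.4]
finger_gap: 0.665
```

```bash
python3 - <<'E'
from h import *
z=np.load("top0.npz");P=pts("top",z["d"])
for u,v in((150,285),(190,287),(175,292),(222,142),(279,150)):print(u,v,np.round(P[v,u],3))
E
```

```text
150 285 [0.404 0.206 0.101]
190 287 [0.399 0.138 0.099]
175 292 [0.391 0.164 0.1  ]
222 142 [0.664 0.081 0.06 ]
279 150 [ 0.657 -0.036  0.009]
```

```bash
python3 -m creep '{"grip":[1,1,1,1,1],"offset":[[0.03,-0.026,0],[0.03,-0.026,0],[0.03,-0.026,0],[0.03,-0.026,0],[0.03,-0.026,0]],"spin":[0,0,0,0,0]}'; python3 -m creep '{"grip":[1,1,1,1,1],"offset":[[0.03,-0.026,0],[0.03,-0.026,0],[0.03,-0.026,0],[0.03,-0.026,0],[0.015,-0.013,0]],"spin":[0,0,0,0,0]}'; python3 -m creep '{"grip":[1,1,1,1,1],"offset":[[0,0,0],[0,0,0],[0,0,0],[0,0,0],[0,0,0]],"spin":[-0.12,-0.12,-0.12,-0.12,-0.12]}'
```

```text
clock: 0.93
position: [0.3787, -0.2116, 0.1869]
ee_rot: [[0.942, 0.335, -0.0], [0.335, -0.942, 0.0], [-0.0, -0.0, -1.0]]
force: [0.7, 0.4, 0.4]
finger_gap: 0.304
clock: 1.35
position: [0.4678, -0.0545, 0.1868]
ee_rot: [[0.941, 0.338, 0.001], [0.338, -0.941, 0.001], [0.001, -0.001, -1.0]]
force: [0.3, -0.8, -0.8]
finger_gap: 0.003
clock: 1.77
position: [0.4661, -0.0578, 0.1866]
ee_rot: [[0.583, 0.812, -0.001], [0.812, -0.583, 0.0], [-0.001, -0.001, -1.0]]
force: [-0.0, -0.1, -0.2]
finger_gap: 0.005
```

```bash
python3 -m creep '{"grip":[1,1,1,1,1],"offset":[[0,0,0],[0,0,0],[0,0,0],[0.027,0.007,0],[0.027,0.007,0]],"spin":[-0.112,-0.112,-0.112,0,0]}'; python3 -m creep '{"grip":[1,1,1,1,1],"offset":[[0,0,0.02],[0,0,0.03],[0,0,0.03],[0,0,0.025],[0,0,0]],"spin":[0,0,0,0,0]}'; python3 - <<'E'
from h import *
o=bot.get_obs();print(o["position"],o["ee_rot"][0],o["force"])
a=[]
for n,(x0,y0,x1,y1) in(("top",(115,150,330,280)),("side",(150,100,290,305))):
    im,d=bot.get_image(n);cv2.imwrite(f"pics/{n}1.png",cv2.resize(im[y0:y1,x0:x1,::-1],None,fx=2.9,fy=2.9,interpolation=cv2.INTER_CUBIC))
E
```

```text
clock: 2.18
position: [0.4951, -0.0106, 0.1869]
ee_rot: [[0.291, 0.957, -0.001], [0.957, -0.291, -0.0], [-0.0, -0.0, -1.0]]
force: [0.2, -0.3, -0.4]
finger_gap: 0.005
clock: 2.6
position: [0.491, -0.0101, 0.0773]
ee_rot: [[0.289, 0.957, -0.011], [0.957, -0.289, 0.0], [-0.003, -0.011, -1.0]]
force: [-1.0, -0.2, -0.7]
finger_gap: 0.005
[ 0.49101581 -0.01012452  0.07733804] [ 0.28856834  0.95739402 -0.01118045] [-0.98453599 -0.18704878 -0.69656682]
```

View pics/top1.png

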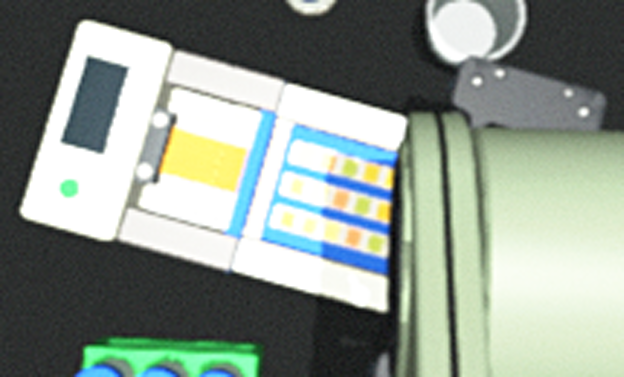

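View pics/side1.png

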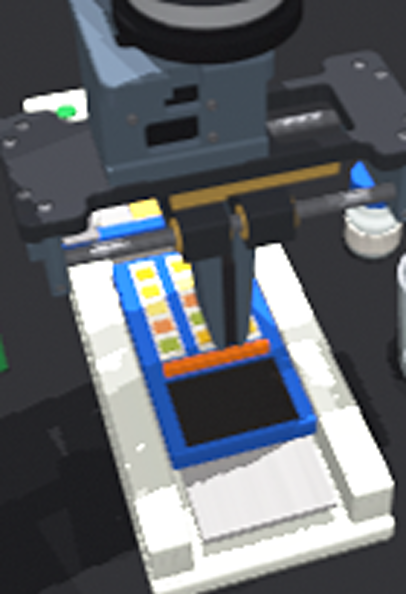

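```bash
python3 - <<'E'
from h import *
o=bot.get_obs();p=o["position"];R=o["ee_rot"];print(p,R[:,0],R[:,2])
print((proj("side",p)-[150,100])*2.9)
for q in([.5018,.0113,.055],[.5018,.0113,.048]):print((proj("side",q)-[150,100])*2.9)
for dx in(-.016,.016):print("corner",[((proj("side",p+R[:,0]*dx+R[:,1]*dy)-[150,100])*2.9).round(0) for dy in(-.0135,.0135)])
E
```

```text
[ 0.49508128 -0.01037337  0.0817785 ] [ 2.88871120e-01  9.57367862e-01 -5.03073591e-04] [-1.81706902e-03  2.27979269e-05 -9.99998349e-01]
[227.6534362  350.34125174]
[218.10617041 353.53749658]
[218.60998046 361.991921  ]
corner [array([211., 379.]), array([262., 366.])]
corner [array([194., 335.]), array([244., 323.])]
```

```bash
python3 - <<'E'
from h import *
im,d=bot.get_image("side");np.savez("s2.npz",im=im,d=d)
cv2.imwrite("pics/side2.png",cv2.resize(im[170:250,190:270,::-1],None,fx=7,fy=7,interpolation=cv2.INTER_CUBIC))
P=pts("side",d)
o=bot.get_obs();p=o["position"];R=o["ee_rot"]
q=(P-p)@R
for v in range(200,226): print(v,[ (u,*(q[v,u]*1000).round(0).astype(int)) for u in range(220,242,3) if q[v,u,2]<.02])
E
```

```text
200 [(220, np.int64(-12), np.int64(-15), np.int64(-59)), (223, np.int64(-18), np.int64(-12), np.int64(-63)), (226, np.int64(-18), np.int64(-8), np.int64(-62)), (229, np.int64(-16), np.int64(-3), np.int64(-59)), (232, np.int64(-18), np.int64(1), np.int64(-60)), (235, np.int64(-20), np.int64(5), np.int64(-60))]
201 [(220, np.int64(-11), np.int64(-14), np.int64(-56)), (223, np.int64(-19), np.int64(-12), np.int64(-62)), (226, np.int64(-20), np.int64(-8), np.int64(-62)), (229, np.int64(-17), np.int64(-3), np.int64(-57)), (232, np.int64(-18), np.int64(1), np.int64(-57)), (235, np.int64(-19), np.int64(5), np.int64(-57))]
202 [(220, np.int64(-8), np.int64(-14), np.int64(-50)), (223, np.int64(-19), np.int64(-12), np.int64(-61)), (226, np.int64(-18), np.int64(-8), np.int64(-59)), (229, np.int64(-17), np.int64(-3), np.int64(-56)), (232, np.int64(-18), np.int64(1), np.int64(-56)), (235, np.int64(-17), np.int64(5), np.int64(-53))]
203 [(220, np.int64(-5), np.int64(-13), np.int64(-46)), (223, np.int64(-20), np.int64(-12), np.int64(-59)), (226, np.int64(-19), np.int64(-8), np.int64(-57)), (229, np.
[... 3178 characters left out ...]
64(1), np.int64(-29)), (235, np.int64(-19), np.int64(4), np.int64(-31))]
215 [(223, np.int64(-15), np.int64(-12), np.int64(-31)), (226, np.int64(-20), np.int64(-9), np.int64(-35)), (229, np.int64(-16), np.int64(-4), np.int64(-29)), (232, np.int64(-17), np.int64(0), np.int64(-28)), (235, np.int64(-19), np.int64(4), np.int64(-29))]
216 [(226, np.int64(-18), np.int64(-9), np.int64(-31)), (229, np.int64(-17), np.int64(-4), np.int64(-28)), (232, np.int64(-16), np.int64(0), np.int64(-26))]
217 [(226, np.int64(-18), np.int64(-9), np.int64(-28)), (229, np.int64(-17), np.int64(-4), np.int64(-26))]
218 [(226, np.int64(-18), np.int64(-9), np.int64(-27))]
219 []
220 []
221 []
222 []
223 []
224 []
225 []
```

View pics/side2.png

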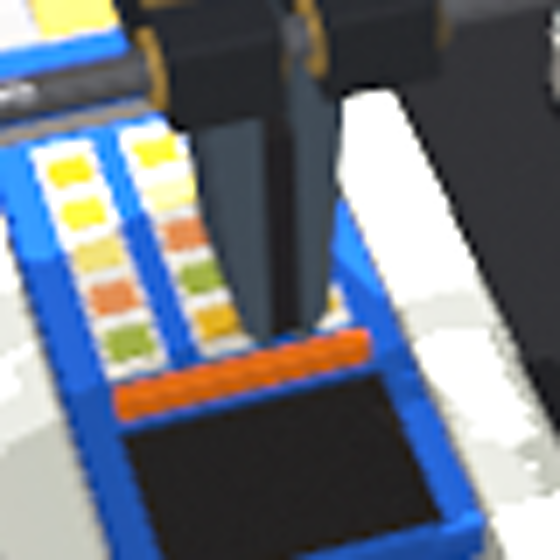

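```bash
python3 - <<'E'
from h import *
z=np.load("s2.npz");im,d=z["im"],z["d"];P=pts("side",d)
o=bot.get_obs();p=o["position"];R=o["ee_rot"];q=(P-p)@R*1000
for v in range(160,246,3): print(v,[(u,im[v,u].tolist(),q[v,u].round(0).astype(int).tolist(),int(P[v,u,2]*1000)) for u in (226,)])
print("body row scan")
for v in range(100,200,8): print(v,[(u,q[v,u].round(0).astype(int).tolist()) for u in (180,210,240,270)])
cv2.imwrite("pics/d2.png",cv2.resize(cv2.applyColorMap(np.clip((d-.35)/.35*255,0,255).astype(np.uint8),cv2.COLORMAP_JET)[100:260,150:290],None,fx=3.7,fy=3.7,interpolation=cv2.INTER_NEAREST))
E
```

```text
160 [(226, [37, 39, 43], [-27, -7, -139], 222)]
163 [(226, [142, 114, 58], [-25, -7, -133], 215)]
166 [(226, [152, 121, 59], [-24, -7, -128], 210)]
169 [(226, [41, 43, 50], [-29, -8, -127], 209)]
172 [(226, [42, 44, 50], [-34, -9, -127], 209)]
175 [(226, [47, 49, 54], [-39, -11, -126], 209)]
178 [(226, [38, 40, 43], [-38, -11, -120], 203)]
181 [(226, [40, 41, 45], [-38, -11, -115], 198)]
184 [(226, [38, 40, 43], [-40, -12, -113], 195)]
187 [(226, [60, 69, 79], [-18, -6, -86], 169)]
190 [(226, [65, 77, 88], [-19, -7, -81], 164)]
193 [(226, [66, 78, 89], [-18, -7, -75], 158)]
196 [(226, [67, 79, 90], [-18, -7, -70], 152)]
199 [(226, [66, 78, 89], [-20, -8, -66], 148)]
202 [(226, [66, 78, 89], [-18, -8, -59], 141)]
205 [(226, [66, 78, 89], [-19, -8, -53], 136)]
208 [(226, [66, 77, 88], [-19, -8, -47], 130)]
211 [(226, [65, 77, 88], [-19, -9, -41], 124)]
214 [(226, [65, 77, 87], [-18, -9, -35], 117)]
217 [(226, [60, 72, 84], [-18, -9, -28], 110)]
220 [(226, [195, 110, 93], [28, 2, 31], 52)]
223 [(226, [199, 95, 20], [23, 0, 32], 50)]
226 [(226, [51, 86, 176], [20, -1, 35], 47)]
229 [(226
[... 868 characters left out ...]
2])]
148 [(180, [4, -56, -147]), (210, [-21, -24, -157]), (240, [-26, 11, -153]), (270, [-26, 50, -143])]
156 [(180, [-11, -59, -147]), (210, [-27, -26, -150]), (240, [-27, 11, -141]), (270, [220, 150, 84])]
164 [(180, [-26, -62, -147]), (210, [-26, -27, -137]), (240, [-25, 11, -126]), (270, [-30, 50, -120])]
172 [(180, [-36, -64, -144]), (210, [-25, -27, -123]), (240, [-39, 7, -126]), (270, [138, 118, 51])]
180 [(180, [134, -50, 21]), (210, [-34, -30, -119]), (240, [-39, 7, -113]), (270, [131, 116, 65])]
188 [(180, [-35, -67, -118]), (210, [114, -3, 35]), (240, [101, 48, 39]), (270, [129, 116, 84])]
196 [(180, [115, -57, 40]), (210, [92, -8, 34]), (240, [83, 42, 40]), (270, [109, 109, 85])]
```

View pics/d2.png

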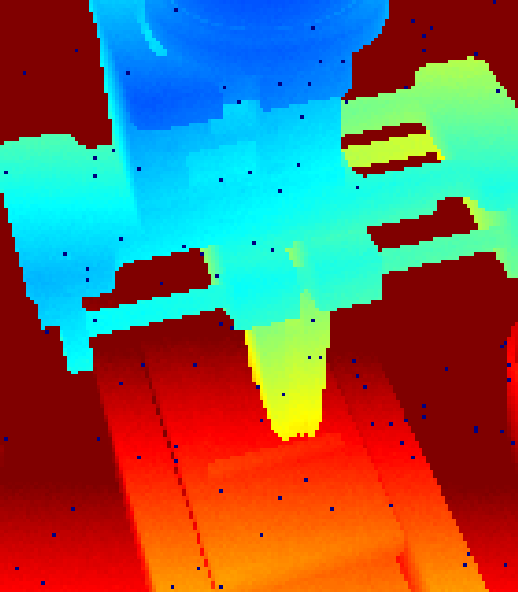

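```bash
python3 -m creep '{"grip":[1,1,1,1,1],"offset":[[0,0,0.01],[0,0,0.01],[0,0,0.008],[0,0,0],[0,0,0]],"spin":[0,0,0,0,0]}'; python3 - <<'E'
from h import *
im,d=bot.get_image("side");P=pts("side",d)
o=bot.get_obs();p=o["position"];R=o["ee_rot"];q=(P-p)@R*1000
print(p,o["force"])
for v in range(205,250,2): print(v,[(u,q[v,u].round(0).astype(int).tolist(),int(P[v,u,2]*1000)) for u in (224,229,234)])
cv2.imwrite("pics/side3.png",cv2.resize(im[170:250,190:270,::-1],None,fx=7,fy=7,interpolation=cv2.INTER_CUBIC))
E
```

```text
clock: 3.17
position: [0.495, -0.0104, 0.0536]
ee_rot: [[0.289, 0.957, -0.001], [0.957, -0.289, -0.0], [-0.0, -0.001, -1.0]]
force: [0.3, -0.1, 0.7]
finger_gap: 0.006
[ 0.49545304 -0.0104325   0.0539729 ] [0.49799507 0.40537255 0.67273151]
205 [(224, [-19, -10, -84], 137), (229, [-17, -3, -80], 133), (234, [-19, 4, -79], 132)]
207 [(224, [-18, -10, -78], 132), (229, [-16, -3, -74], 128), (234, [-18, 4, -75], 128)]
209 [(224, [-19, -11, -76], 129), (229, [-16, -3, -71], 124), (234, [-18, 4, -70], 124)]
211 [(224, [-18, -11, -71], 125), (229, [-16, -3, -66], 120), (234, [-19, 4, -67], 120)]
213 [(224, [-18, -11, -67], 120), (229, [-18, -3, -64], 117), (234, [-18, 4, -62], 116)]
215 [(224, [-19, -11, -63], 117), (229, [-18, -4, -60], 114), (234, [-19, 3, -59], 112)]
217 [(224, [-18, -11, -58], 112), (229, [-16, -3, -54], 107), (234, [-19, 3, -55], 108)]
219 [(224, [-18, -11, -55], 108), (229, [-17, -4, -51], 104), (234, [-18, 4, -49], 102)]
221 [(224, [-19, -12, -51], 105), (229, [-17, -4, -46], 100), (234, [-19, 3, -46], 100)]
223 [(224, [-18, -12, -46], 100), (229, [-18, -4, -43], 96)
[... 351 characters left out ...]
7)]
233 [(224, [6, -7, 5], 49), (229, [6, 1, 7], 46), (234, [3, 8, 8], 46)]
235 [(224, [4, -8, 7], 46), (229, [1, 0, 7], 47), (234, [0, 7, 8], 45)]
237 [(224, [-1, -9, 6], 47), (229, [-3, -2, 6], 48), (234, [-4, 6, 8], 45)]
239 [(224, [-4, -10, 7], 47), (229, [-7, -3, 6], 48), (234, [-9, 5, 7], 47)]
241 [(224, [-7, -11, 7], 46), (229, [-11, -4, 6], 47), (234, [-13, 4, 7], 47)]
243 [(224, [-12, -12, 7], 47), (229, [-15, -5, 6], 48), (234, [-17, 2, 6], 47)]
245 [(224, [-16, -13, 6], 47), (229, [-18, -6, 6], 47), (234, [-20, 1, 7], 47)]
247 [(224, [-19, -14, 7], 46), (229, [-23, -7, 5], 48), (234, [-25, 0, 6], 48)]
249 [(224, [-24, -16, 5], 48), (229, [-25, -8, 7], 47), (234, [-27, -1, 7], 46)]
```

View pics/side3.png

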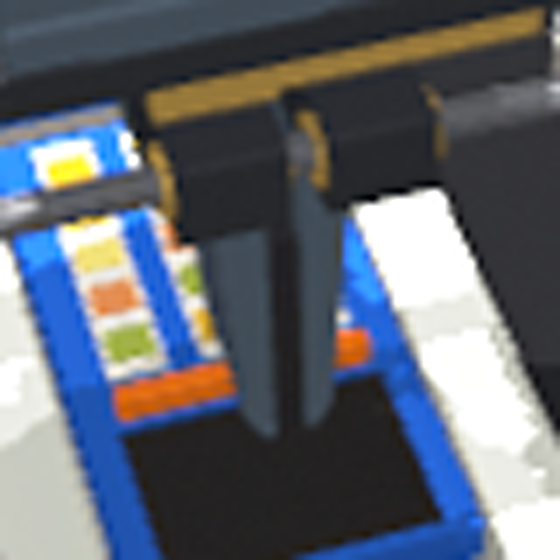

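```bash
python3 -m creep '{"grip":[1,1,1,1,1],"offset":[[0,0,0.003],[0,0,0.003],[0,0,0.002],[0,0,0],[0,0,0]],"spin":[0,0,0,0,0]}'; python3 -m creep '{"grip":[1,1,1,1,1],"offset":[[0,0,0.003],[0,0,0.003],[0,0,0],[0,0,0],[0,0,0]],"spin":[0,0,0,0,0]}'
```

```text
clock: 3.63
position: [0.4954, -0.0104, 0.0459]
ee_rot: [[0.289, 0.957, -0.0], [0.957, -0.289, -0.0], [-0.0, -0.0, -1.0]]
force: [-0.7, -0.6, 0.2]
finger_gap: 0.006
clock: 4.05
position: [0.4954, -0.0104, 0.04]
ee_rot: [[0.289, 0.957, -0.0], [0.957, -0.289, -0.0], [-0.0, -0.0, -1.0]]
force: [0.5, 0.2, 0.2]
finger_gap: 0.005
```

```bash
python3 -m creep '{"grip":[1,1,1,1,1],"offset":[[0,0,0.004],[0,0,0.004],[0,0,0.004],[0,0,0],[0,0,0]],"spin":[0,0,0,0,0]}'; python3 -m creep '{"grip":[1,1,1,1,1],"offset":[[0,0,0.002],[0,0,0.002],[0,0,0],[0,0,0],[0,0,0]],"spin":[0,0,0,0,0]}'; python3 - <<'E'
from h import *
im,d=bot.get_image("side");P=pts("side",d)
o=bot.get_obs();p=o["position"];R=o["ee_rot"];q=(P-p)@R*1000
print(p,o["force"])
for v in range(225,250,1): print(v,[(u,q[v,u].round(0).astype(int).tolist(),int(P[v,u,2]*1000)) for u in (227,229,234)])
cv2.imwrite("pics/side4.png",cv2.resize(im[170:250,190:270,::-1],None,fx=7,fy=7,interpolation=cv2.INTER_CUBIC))
E
```

```text
clock: 4.47
position: [0.4951, -0.0104, 0.0276]
ee_rot: [[0.289, 0.957, -0.001], [0.957, -0.289, -0.0], [-0.0, -0.001, -1.0]]
force: [0.3, -0.4, -0.0]
finger_gap: 0.002
clock: 4.88
position: [0.4955, -0.0104, 0.0241]
ee_rot: [[0.289, 0.957, 0.0], [0.957, -0.289, -0.0], [-0.0, 0.0, -1.0]]
force: [0.2, -0.1, 0.2]
finger_gap: 0.003
[ 0.4955217  -0.01038837  0.02410344] [ 0.04116036  0.8201335  -0.60805836]
225 [(227, [-18, -7, -70], 93), (229, [-17, -4, -67], 91), (234, [-19, 3, -67], 91)]
226 [(227, [-18, -7, -68], 92), (229, [-16, -4, -65], 88), (234, [-19, 3, -66], 89)]
227 [(227, [-18, -8, -65], 89), (229, [-18, -4, -64], 88), (234, [-18, 3, -62], 85)]
228 [(227, [-18, -8, -63], 87), (229, [-17, -4, -61], 84), (234, [-18, 3, -60], 83)]
229 [(227, [-17, -8, -61], 84), (229, [-17, -4, -59], 83), (234, [-18, 3, -57], 81)]
230 [(227, [-18, -8, -59], 83), (229, [-17, -5, -57], 81), (234, [-18, 3, -56], 79)]
231 [(227, [-18, -8, -57], 80), (229, [-16, -4, -54], 77), (234, [-18, 3, -53], 76)]
232 [(227, [-18, -8, -55], 78), (229, [-16, -4, -51], 74), (234, [-18, 3, -50], 74)]
233 [(227, [-
[... 736 characters left out ...]
, 2, -30], 54)]
242 [(227, [-17, -9, -30], 54), (229, [-17, -5, -29], 52), (234, [-19, 2, -29], 52)]
243 [(227, [-18, -9, -30], 53), (229, [-17, -6, -27], 51), (234, [-17, 2, -24], 48)]
244 [(227, [-15, -8, -23], 47), (229, [-19, -6, -27], 51), (234, [-19, 2, -24], 48)]
245 [(227, [-17, -9, -24], 47), (229, [-18, -6, -24], 47), (234, [-20, 1, -23], 47)]
246 [(227, [-19, -10, -24], 47), (229, [-20, -7, -23], 47), (234, [-23, 1, -24], 47)]
247 [(227, [-21, -10, -23], 47), (229, [-23, -7, -24], 48), (234, [-25, 0, -24], 48)]
248 [(227, [-23, -11, -23], 47), (229, [-23, -8, -23], 46), (234, [-26, 0, -23], 46)]
249 [(227, [-25, -11, -23], 47), (229, [-26, -8, -23], 47), (234, [-28, -1, -24], 47)]
```

View pics/side4.png

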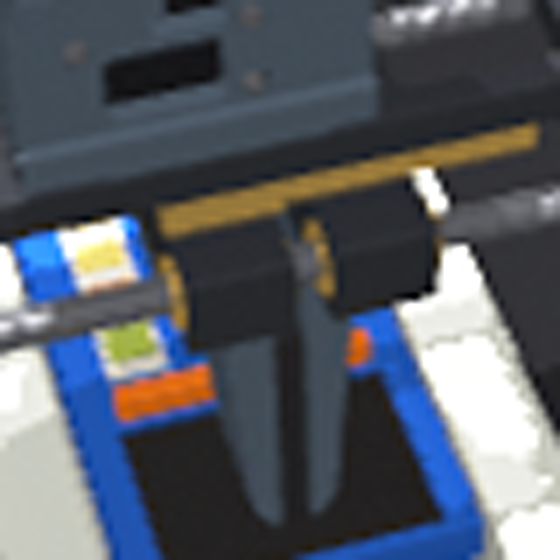

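```bash
python3 -m creep '{"grip":[1,1,1,1,1],"offset":[[0,0,0.002],[0,0,0.002],[0,0,0.001],[0,0,0],[0,0,0]],"spin":[0,0,0,0,0]}'; python3 -m creep '{"grip":[1,1,1,1,1],"offset":[[0,0,0.001],[0,0,0.001],[0,0,0.001],[0,0,0],[0,0,0]],"spin":[0,0,0,0,0]}'
```

```text
clock: 5.35
position: [0.4957, -0.0104, 0.0194]
ee_rot: [[0.289, 0.957, 0.001], [0.957, -0.289, -0.0], [0.0, 0.001, -1.0]]
force: [-0.4, 0.6, 3.7]
finger_gap: 0.005
clock: 5.77
position: [0.4958, -0.0104, 0.0165]
ee_rot: [[0.289, 0.957, 0.001], [0.957, -0.289, -0.0], [0.0, 0.001, -1.0]]
force: [-1.6, -0.4, 6.1]
finger_gap: 0.01
```

```bash
python3 -m creep '{"grip":[1,1,1,1,1],"offset":[[0,0,0.001],[0,0,0.001],[0,0,0.001],[0,0,0.001],[0,0,0]],"spin":[0,0,0,0,0]}'; python3 -m creep '{"grip":[1,1,1,1,1],"offset":[[0,0,0.001],[0,0,0.001],[0,0,0],[0,0,0],[0,0,0]],"spin":[0,0,0,0,0]}'; python3 - <<'E'
from h import *
im,d=bot.get_image("side");P=pts("side",d)
o=bot.get_obs();print(o["position"],o["force"],o["moment"])
cv2.imwrite("pics/side5.png",cv2.resize(im[150:290,180:300,::-1],None,fx=4.2,fy=4.2,interpolation=cv2.INTER_CUBIC))
z=np.load("side0.npz");P0=pts("side",z["d"])
for u,v in((222,247),(240,243),(250,238)):print(np.median(P0[v-2:v+3,u-2:u+3,2]),np.median(P[v-2:v+3,u-2:u+3,2]))
E
```

```text
clock: 6.18
position: [0.4958, -0.0104, 0.0127]
ee_rot: [[0.289, 0.957, 0.001], [0.957, -0.289, -0.0], [0.0, 0.001, -1.0]]
force: [-2.3, -0.2, 9.2]
finger_gap: 0.001
clock: 6.6
position: [0.4958, -0.0104, 0.011]
ee_rot: [[0.289, 0.957, 0.001], [0.957, -0.289, -0.0], [0.0, 0.001, -1.0]]
force: [-1.3, 0.7, 10.6]
finger_gap: 0.004
[ 0.49578419 -0.01043493  0.01104214] [-2.24249893 -0.08087214 10.79396021] [-0.00077442  0.29140262  0.00147105]
0.04724287841075048 0.03764508888936213
0.04791532752246669 0.03744989371898344
0.04714031985537098 0.03683359381134815
```

View pics/side5.png

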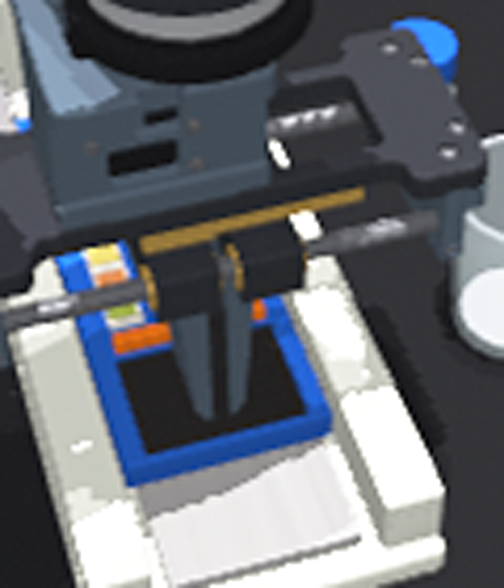

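```bash
python3 - <<'E'
from h import *
im,d=bot.get_image("side");P=pts("side",d)
o=bot.get_obs();p=o["position"];R=o["ee_rot"];q=(P-p)@R*1000
k=(abs(q[...,0])<90)&(abs(q[...,1])<120)&(P[...,2]>.09)&(d>0)
k=cv2.morphologyEx(k.astype(np.uint8),cv2.MORPH_OPEN,np.ones((2,2)))>0
for lo in range(-120,120,20):
    s=k&(q[...,1]>=lo)&(q[...,1]<lo+20)
    if s.sum(): print(lo,s.sum(),"lowest z",np.round(np.percentile(P[s][:,2],[0,2,10]),3),"x",q[s][:,0].min().round(),q[s][:,0].max().round())
zz=np.load("top0.npz");T=pts("top",zz["d"]);g=(T[...,2]>.09)&(T[...,2]<.11)
g[:240]=0;g[:,:130]=0;g[330:]=0;g[:,215:]=0
c=(T[g]-[.5241,.0866,0]);ux=np.array([.2845,.9587]);uy=np.array([-.9587,.2845])
print("rack tops in reader: x",np.percentile(c[:,:2]@ux,[1,99]),"y",np.percentile(c[:,:2]@uy,[1,99]),g.sum())
b=back("top",279,153,.075)-[.5241,.0866,0];print("beaker rim ctr reader",b[:2]@ux,b[:2]@uy)
E
```

```text
-100 830 lowest z [-0.001  0.131  0.155] x -394.0 1233.0
-80 1739 lowest z [-0.002  0.12   0.152] x -82.0 1170.0
-60 2454 lowest z [0.    0.13  0.158] x -75.0 1094.0
-40 4554 lowest z [-0.001  0.131  0.17 ] x -70.0 1037.0
-20 4276 lowest z [0.001 0.128 0.163] x -67.0 974.0
0 3641 lowest z [-0.001  0.122  0.146] x -63.0 914.0
20 2171 lowest z [-0.003  0.13   0.152] x -58.0 864.0
40 914 lowest z [-0.001  0.043  0.132] x -53.0 790.0
60 753 lowest z [-0.002  0.116  0.129] x -40.0 737.0
80 251 lowest z [-0.003 -0.002 -0.001] x -39.0 215.0
100 72 lowest z [-0.003 -0.002 -0.002] x 14.0 234.0
rack tops in reader: x [-0.00521069  0.0955933 ] y [0.1210693  0.18998497] 1403
beaker rim ctr reader -0.07587312589977487 -0.14192169471860705
```

```bash
python3 -m creep '{"grip":[1,1,1,1,1],"offset":[[0.001,0,0.001],[0.003,0,0],[0.003,0,0],[0.003,0,0],[0.001,0,0]],"spin":[0,0,0,0,0]}'; python3 -m creep '{"grip":[1,1,1,1,1],"offset":[[0.003,0,0],[0.004,0,0],[0.004,0,0],[0.003,0,0],[0.001,0,0]],"spin":[0,0,0,0,0]}'; python3 - <<'E'
from h import *
o=bot.get_obs();print(o["position"],o["force"])
for n,(x0,y0,x1,y1) in(("top",(115,150,330,280)),("side",(150,110,290,300))):
    im,d=bot.get_image(n);cv2.imwrite(f"pics/{n}6.png",cv2.resize(im[y0:y1,x0:x1,::-1],None,fx=3,fy=3,interpolation=cv2.INTER_CUBIC))
E
```

```text
clock: 7.12
position: [0.4996, -0.0007, 0.0103]
ee_rot: [[0.288, 0.958, 0.002], [0.958, -0.288, -0.002], [-0.001, 0.003, -1.0]]
force: [-1.6, -4.6, 11.5]
finger_gap: 0.006
clock: 7.53
position: [0.5041, 0.0137, 0.0103]
ee_rot: [[0.288, 0.958, 0.002], [0.958, -0.288, -0.002], [-0.001, 0.003, -1.0]]
force: [-1.7, -4.3, 11.4]
finger_gap: 0.007
[0.50405336 0.01369327 0.01031864] [-1.67402561 -4.30974459 11.36275971]
```

View pics/top6.png

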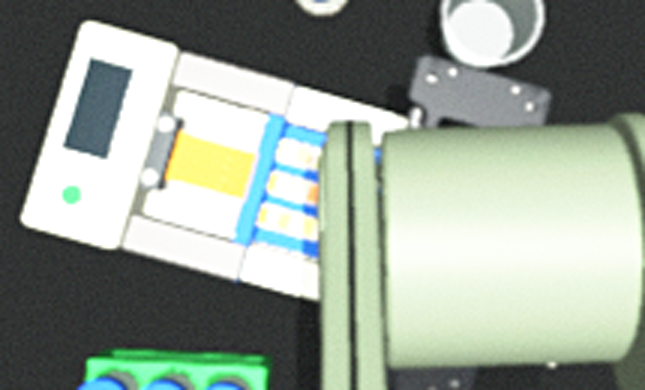

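View pics/side6.png

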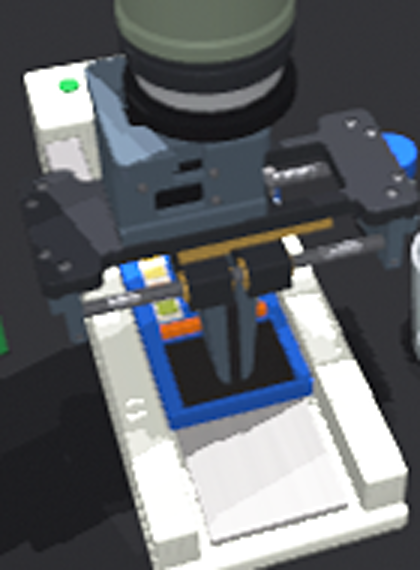

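```bash
python3 -m creep '{"grip":[1,1,1,1,1],"offset":[[0.003,0,0],[0.004,0,0],[0.004,0,0],[0.004,0,0],[0.003,0,0]],"spin":[0,0,0,0,0]}'; python3 -m creep '{"grip":[1,1,1,1,1],"offset":[[0.003,0,0],[0.004,0,0],[0.004,0,0],[0.003,0,0],[0.002,0,0]],"spin":[0,0,0,0,0]}'; python3 - <<'E'
from h import *
o=bot.get_obs();print(o["position"],o["force"])
for n,(x0,y0,x1,y1) in(("top",(115,150,330,280)),("side",(150,110,290,300))):
    im,d=bot.get_image(n);cv2.imwrite(f"pics/{n}7.png",cv2.resize(im[y0:y1,x0:x1,::-1],None,fx=3,fy=3,interpolation=cv2.INTER_CUBIC))
E
```

```text
clock: 8.05
position: [0.5087, 0.0304, 0.01]
ee_rot: [[0.287, 0.958, 0.001], [0.958, -0.287, -0.003], [-0.002, 0.002, -1.0]]
force: [-0.6, -6.6, 9.9]
finger_gap: 0.004
clock: 8.47
position: [0.5127, 0.0457, 0.0097]
ee_rot: [[0.288, 0.958, -0.0], [0.958, -0.288, -0.003], [-0.002, 0.001, -1.0]]
force: [-1.7, -5.1, 8.3]
finger_gap: 0.006
[0.5126846  0.04568548 0.00969408] [-1.65295601 -5.07171078  8.30713515]
```

View pics/top7.png

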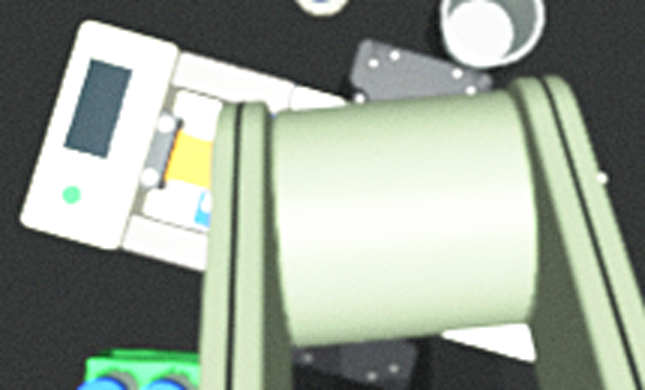

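View pics/side7.png

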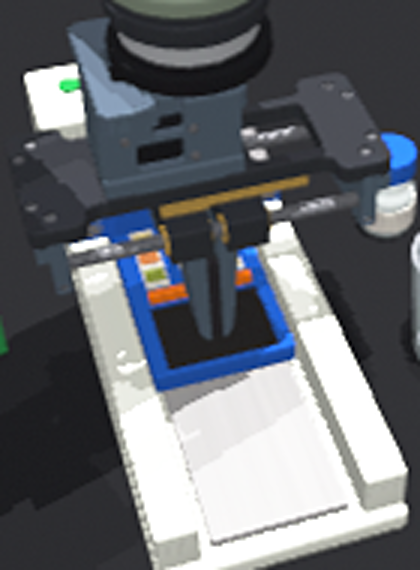

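```bash
python3 -m creep '{"grip":[1,1,1,1,1],"offset":[[0.003,0,0],[0.003,0,0],[0.003,0,0],[0.003,0,0],[0.002,0,0]],"spin":[0,0,0,0,0]}'; python3 -m creep '{"grip":[1,1,1,1,1],"offset":[[0.003,0,0],[0.003,0,0],[0.002,0,0],[0.002,0,0],[0.001,0,0]],"spin":[0,0,0,0,0]}'
```

```text
clock: 8.98
position: [0.5168, 0.0591, 0.0097]
ee_rot: [[0.288, 0.958, 0.0], [0.958, -0.288, -0.002], [-0.002, 0.001, -1.0]]
force: [-2.2, -6.2, 8.3]
finger_gap: 0.005
clock: 9.4
position: [0.52, 0.0697, 0.0097]
ee_rot: [[0.288, 0.958, 0.0], [0.958, -0.288, -0.002], [-0.002, 0.001, -1.0]]
force: [-2.0, -5.4, 8.9]
finger_gap: 0.005
```

```bash
python3 -m creep '{"grip":[1,1,1,1,1],"offset":[[0.001,0,0],[0.001,0,0],[0.001,0,0],[0.001,0,0],[0.001,0,0]],"spin":[0,0,0,0,0]}'; python3 -m creep '{"grip":[1,1,1,1,1],"offset":[[0.001,0,0],[0.001,0,0],[0,0,0],[0,0,0],[0,0,0]],"spin":[0,0,0,0,0]}'; python3 - <<'E'
from h import *
o=bot.get_obs();print(o["position"],o["force"])
for n,(x0,y0,x1,y1) in(("side",(150,110,290,300)),):
    im,d=bot.get_image(n);np.savez("s8.npz",im=im,d=d);cv2.imwrite(f"pics/{n}8.png",cv2.resize(im[y0:y1,x0:x1,::-1],None,fx=3,fy=3,interpolation=cv2.INTER_CUBIC))
E
```

```text
clock: 9.82
position: [0.5214, 0.0743, 0.0098]
ee_rot: [[0.288, 0.958, 0.0], [0.958, -0.288, -0.003], [-0.002, 0.001, -1.0]]
force: [-1.7, -6.3, 9.3]
finger_gap: 0.005
clock: 10.23
position: [0.522, 0.0764, 0.0098]
ee_rot: [[0.288, 0.958, 0.0], [0.958, -0.288, -0.002], [-0.002, 0.001, -1.0]]
force: [-2.5, -4.5, 8.7]
finger_gap: 0.001
[0.52200154 0.07640606 0.00978561] [-2.51151612 -4.50367617  8.67740865]
```

View pics/side8.png

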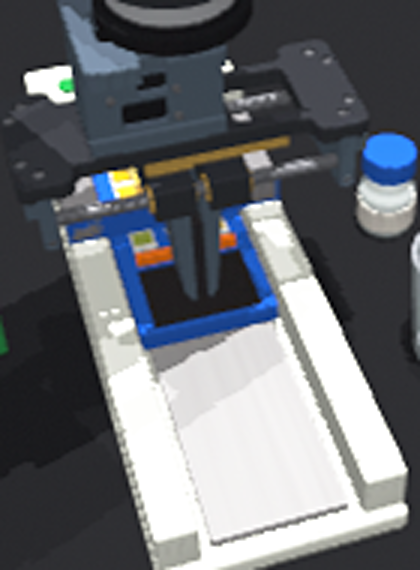

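```bash
python3 - <<'E'
from h import *
z=np.load("s8.npz");cv2.imwrite("pics/side8z.png",cv2.resize(z["im"][180:235,185:255,::-1],None,fx=9,fy=9,interpolation=cv2.INTER_CUBIC))
E
```

```text
(no output)
```

View pics/side8z.png

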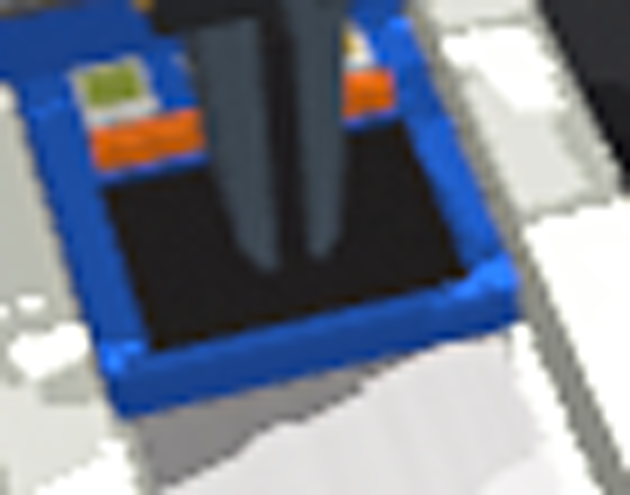

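```bash
python3 - <<'E'
from h import *
ux=np.array([.2845,.9587]);uy=np.array([-.9587,.2845])
for nm,a,tx in(("rl",(150,350),-72),("rr",(465,270),-72),("fl",(105,185),-26),("fr",(405,122),-26),("backtop l",(107,380),-75),("backtop r",(515,287),-75)):
    u,v=(np.array(a)+.5)/9-.5+[185,180]
    p=back("side",u,v,.0375)[:2]-[.5229,.0848]
    print(nm,"reader x %.1f -> tray x %.1f, y %.1f"%(p@ux*1e3,p@ux*1e3-tx,p@uy*1e3))
E
```

```text
rl reader x -41.4 -> tray x 30.6, y 31.3
rr reader x -40.2 -> tray x 31.8, y -29.8
fl reader x 3.1 -> tray x 29.1, y 29.4
fr reader x 1.6 -> tray x 27.6, y -30.4
backtop l reader x -46.1 -> tray x 28.9, y 40.5
backtop r reader x -47.4 -> tray x 27.6, y -37.4
```

```bash
python3 -m creep '{"grip":[1,1,1,1,1],"offset":[[0.001,0,0],[0.001,0,0],[0,0,0],[0,0,0],[0,0,0]],"spin":[0,0,0,0,0]}'
```

```text
clock: 10.7
position: [0.5222, 0.077, 0.0098]
ee_rot: [[0.287, 0.958, -0.001], [0.958, -0.287, -0.004], [-0.004, 0.001, -1.0]]
force: [-2.0, -9.5, 10.1]
finger_gap: 0.008
```

```bash
python3 -m creep '{"grip":[1,1,1,1,1],"offset":[[0.001,0,0],[0.001,0,0],[0,0,0],[0,0,0],[0,0,0]],"spin":[0,0,0,0,0]}'
```

```text
clock: 11.12
position: [0.5222, 0.0771, 0.0098]
ee_rot: [[0.286, 0.958, -0.002], [0.958, -0.286, -0.007], [-0.008, 0.0, -1.0]]
force: [-3.9, -15.8, 11.7]
finger_gap: 0.001
```

```bash
python3 -m creep '{"grip":[1,1,1,1,1],"offset":[[-0.001,0,0],[-0.0015,0,0],[0,0,0],[0,0,0],[0,0,0]],"spin":[0,0,0,0,0]}'
```

```text
clock: 11.53
position: [0.5222, 0.077, 0.0098]
ee_rot: [[0.287, 0.958, -0.0], [0.958, -0.287, -0.003], [-0.003, 0.001, -1.0]]
force: [-1.9, -6.7, 8.9]
finger_gap: 0.006
```

```bash
python3 -m creep '{"grip":[1,1,1,1,1],"offset":[[0,0,-0.001],[0,0,-0.002],[0,0,-0.002],[0,0,0],[0,0,0]],"spin":[0,0,0,0,0]}'
```

```text
clock: 11.95
position: [0.5222, 0.0771, 0.0141]
ee_rot: [[0.287, 0.958, -0.001], [0.958, -0.287, -0.004], [-0.004, 0.0, -1.0]]
force: [-0.0, -8.3, 4.8]
finger_gap: 0.007
```

```bash
python3 -m creep '{"grip":[1,1,1,1,1],"offset":[[0,0,-0.002],[0,0,-0.002],[0,0,-0.002],[0,0,0],[0,0,0]],"spin":[0,0,0,0,0]}'; python3 -m creep '{"grip":[1,1,1,1,1],"offset":[[0,0,-0.003],[0,0,-0.004],[0,0,-0.005],[0,0,-0.005],[0,0,-0.005]],"spin":[0,0,0,0,0]}'
```

```text
clock: 12.37
position: [0.5208, 0.0775, 0.0191]
ee_rot: [[0.288, 0.958, -0.004], [0.958, -0.288, -0.003], [-0.004, -0.003, -1.0]]
force: [-1.0, -5.3, -0.6]
finger_gap: 0.004
clock: 12.78
position: [0.523, 0.0796, 0.0429]
ee_rot: [[0.289, 0.957, 0.001], [0.957, -0.289, 0.001], [0.001, 0.001, -1.0]]
force: [0.4, 0.5, 0.3]
finger_gap: 0.007
```

Released. I'll raise the tool, back it off behind the tray, and look.

```bash
python3 -m creep '{"grip":[1,1,1,1,1],"offset":[[0,0,-0.02],[0,0,-0.03],[0,0,-0.03],[0,0,-0.03],[0,0,-0.02]],"spin":[0,0,0,0,0]}'; python3 -m creep '{"grip":[1,1,1,1,1],"offset":[[-0.03,0,0],[-0.04,0,0],[-0.04,0,0],[-0.04,0,0],[-0.03,0,0]],"spin":[0,0,0,0,0]}'; python3 -m creep '{"grip":[1,1,1,1,1],"offset":[[-0.03,0,0],[-0.03,0,0],[-0.02,0,0],[0,0,0],[0,0,0]],"spin":[0,0,0,0,0]}'; python3 - <<'E'
from h import *
o=bot.get_obs();print(o["position"],o["force"])
for n,(x0,y0,x1,y1) in(("top",(115,150,330,280)),("side",(150,110,290,300))):
    im,d=bot.get_image(n);np.savez(f"{n}9.npz",im=im,d=d);cv2.imwrite(f"pics/{n}9.png",cv2.resize(im[y0:y1,x0:x1,::-1],None,fx=3,fy=3,interpolation=cv2.INTER_CUBIC)); cv2.imwrite(f"pics/{n}9f.png",im[:,:,::-1])
E
```

```text
clock: 13.2
position: [0.5237, 0.0796, 0.1758]
ee_rot: [[0.289, 0.957, 0.005], [0.957, -0.289, 0.001], [0.002, 0.005, -1.0]]
force: [-0.6, 0.4, -0.2]
finger_gap: 0.005
clock: 13.62
position: [0.4696, -0.0952, 0.1729]
ee_rot: [[0.289, 0.957, 0.001], [0.957, -0.289, -0.001], [-0.0, 0.002, -1.0]]
force: [0.1, 0.9, -0.5]
finger_gap: 0.006
clock: 14.03
position: [0.4474, -0.1701, 0.1726]
ee_rot: [[0.291, 0.957, 0.001], [0.957, -0.291, 0.0], [0.001, 0.001, -1.0]]
force: [-0.2, 0.1, -0.1]
finger_gap: 0.006
[ 0.44740225 -0.17014396  0.17261204] [-0.18451396  0.08236809 -0.10399242]
```

View pics/top9.png

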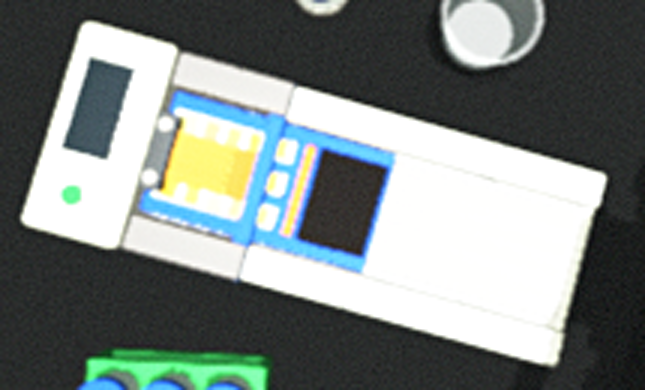

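View pics/side9.png

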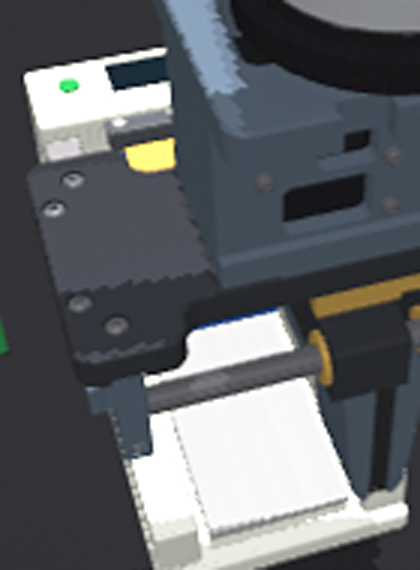

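```bash
python3 -m creep '{"grip":[1,1,1,1,1],"offset":[[-0.03,0,0],[-0.04,0,0],[-0.04,0,0],[-0.04,0,0],[-0.03,0,0]],"spin":[0,0,0,0,0]}'; python3 - <<'E'
from h import *
ux=np.array([.2845,.9587]);uy=np.array([-.9587,.2845])
def r(a,z,o=(.5247,.0873)):
    u,v=(np.array(a)+.5)/3-.5+[115,150];p=back("top",u,v,z)[:2]-o;return np.round([p@ux*1e3,p@uy*1e3],1)
print("before back",r((521,188),.048),r((490,309),.048)," after",r((395,155),.0425),r((364,272),.0425))
print("pad/ridge edge after",r((305,240),.0425))
z0=np.load("top0.npz");z1=np.load("top9.npz");P=[]
for z in(z0,z1):
    p=pts("top",z["d"]);hsv=cv2.cvtColor(z["im"],cv2.COLOR_RGB2HSV);m=hsv[...,2]<70;q=(p[...,:2]-[.5247,.0873]);X=q@ux;Y=q@uy
    m&=(abs(Y)<.04)&(X<.02)&(X>-.16)&(p[...,2]>.03)&(p[...,2]<.055);m=cv2.morphologyEx(m.astype(np.uint8),cv2.MORPH_OPEN,np.ones((3,3)))>0
    print("pad",m.sum(),"x",np.percentile(X[m],[2,50,98]).round(4),"y",np.percentile(Y[m],[2,50,98]).round(4),"z",np.median(p[...,2][m]).round(4))
im,d=bot.get_image("side");cv2.imwrite("pics/side10.png",cv2.resize(im[100:310,80:330,::-1],None,fx=2.7,fy=2.7,interpolation=cv2.INTER_CUBIC))
E
```

```text
clock: 14.55
position: [0.3955, -0.3435, 0.1723]
ee_rot: [[0.288, 0.958, 0.001], [0.958, -0.288, -0.001], [-0.001, 0.001, -1.0]]
force: [0.3, 0.6, 0.1]
finger_gap: 0.002
before back [-127.   -40.2] [-128.    39.9]  after [-42.9 -38.9] [-44.   39.1]
pad/ridge edge after [-1.9 29.6]
pad 617 x [-0.1229 -0.1036 -0.0844] y [-0.0271  0.0009  0.0281] z 0.0484
pad 603 x [-0.0373 -0.0182  0.0008] y [-0.0271  0.0001  0.0276] z 0.0433
```

View pics/side10.png

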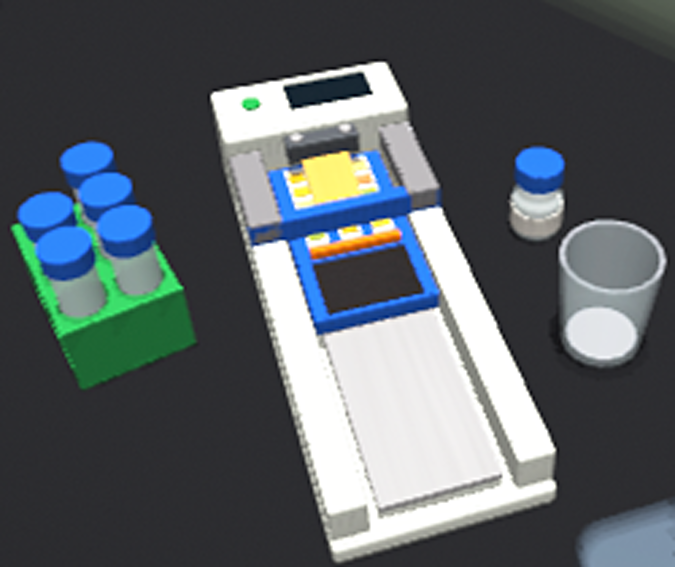

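```bash
python3 - <<'E'
from workcell import bot
print(bot.close_job(), bot.get_obs()["clock"])
E
```

```text
the job is handed in; nothing more can be done
the job is handed in; nothing more can be done
```

The tray is loaded, fully home against the reading head as far as I can measure, and it stayed held under the gate bar after I let go. I handed the job in shortly after 14.6 s.

**What I did:** With the shut fingertips on the dark pad behind the orange ridge, I pressed the bed about 10–11 mm down. I slid the tray about 86 mm under the gate bar and leaf spring. At the stop the forward force rose from about 5 N to 16 N with no further motion. I then eased the push, lifted straight up and moved the arm clear.

**Last checks:**
- **Position:** the top camera puts the tray's origin at reader x of about +31 mm, against 30 mm nominal, which is within the roughly 2 mm calibration.
- **Height:** the tray's top is at 43.3 mm, which matches it resting up against the gate bar.
- **Force:** the wrist force is about zero, so the robot is touching nothing.
- **Other objects:** the rack, beaker and bottle stand where they were, judged by eye from the pictures.

**What disagreed:**
- **Tool height:** the reported TCP height was about 27 mm lower than the fingertips seen in the side camera, so I found contact by force and depth image instead.
- **Press force:** the measured press force was about 11 N. Adding the tray's roughly 1.5 N weight gives slightly less than the roughly 13 N quoted for that depth, but the depth image confirmed the bed had gone down about 10 mm.

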